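# Shut and bolt the bench-top tool chest

## Robot

A 6-joint arm with a two-finger parallel gripper is mounted at the origin on a cart in front of the work surface, level with it; the furniture and walls round the work are solid. World frame = base frame: x ahead of the robot, y to its left, z up, the work surface at z = 0. Lengths are in m, angles in rad, forces in N, time in s.
With the tool pointing down it reaches from about 0.325 to 0.775 m from the base axis. Payload 9.3 kg.
Tool frame: the origin (TCP) lies midway between the tips of the shut fingers; the grasp point (between the pads) lies ctrl.grip_depth behind it (ctrl.grip_depth is the distance from the TCP to the grasp point, in m); z points along the fingers, y is the line along which they close (so a half turn about z gives the same grasp; the last joint's range is limited). The gripper opens to 85 mm and grips with 20 to 120 N. Pads are 22 mm wide; open, the fingers measure 114 mm over their backs; the gripper's body (76 mm by 85 mm) begins 54 mm behind the grasp point. The pads swing forward as they close: fully open they stand 13 mm farther back than shut.
Start: joints at [-1.337, 0.259, 0.021, 1.334, 0, 1.418], TCP at [0.207, -0.509, 0.231] pointing down, gripper open.
Joint ranges: [-3.04, 3.04], [-0.91, 1.82], [-1.04, 1.36], [-1.92, 1.95], [-1.52, 1.45], [-3.14, 3.14]. Speed limits (rad/s): [2.22, 2.22, 2.79, 3.14, 3.14, 3.14].

## Interface

Orientations are given as a 3x3 rotation matrix whose columns are the frame's x, y, z axes.
In Python, from workcell import ctrl gives the robot as it stands. The module is installed in compiled form; this text tells all that it offers. Calls block until the motion is done:
- ctrl.goto(position, orientation): joint-space move of the TCP to a pose.
- ctrl.servo_line(position, speed=0.15, orientation=None, until_force=None): straight line of the TCP; orientation=None keeps the orientation; speed is the mean speed in m/s. With until_force (N) it stops when the force on the tool has changed by that much, and returns True; else False.
- ctrl.set_joints(angles): joint-space move.
- ctrl.release() and ctrl.grasp(grasp_force=None): open the fingers fully, or close them until they stop; grasp_force is the grip in N (None keeps the last).
- ctrl.wait(seconds).
- ctrl.inverse_kinematics(position, orientation): joint angles nearest the present ones, or None.
- ctrl.get_obs(): the state.
- ctrl.camera(name): name is "scene" or "top" or "wrist"; returns a dict with "frame" (420x560x3 uint8, red, green, blue), "depth" (420x560 float32, m along the optical axis (not along the pixel's ray), 0 where there is no reading), "fx", "fy", "cx", "cy" (pixels), "extrinsics" (4x4, takes a point from camera to world coordinates). Camera axes: x right, y down, z forward; pixel columns grow to the right and rows downward; lengths in m; the calibration is good to about 2 mm. A picture is of the moment at which its call begins.
A pose or a line that the arm cannot do raises ctrl.MotionError and nothing moves.
- ctrl.sign_off(): hands the job in; it is judged then, once.
Trained networks look in the newest picture that a camera, given by its name, has taken for a name from the list of things; names that differ only in an ending like _2 or _b are one class to them, and where a whole thing is asked for, a point or a joint stands for the part that bears it (a point fixed in the world has none). Each returns a list of dicts, best first, with "p" (0 to 1); they miss things now and then, are a little off and sometimes report something else, mostly with a low value. They report only what shows in the picture. A call takes as long as a camera call.
- ctrl.trace(camera, query): "region" (420x560 bool, what is visible of it) and "box" ([left, top, right, bottom] in pixels, round what is visible of it).
- ctrl.place_of(camera, query): "point" ([column, row] in pixels: a listed point, or the origin of a listed thing).
The state is a dict: "t": time; "qpos": joint angles; "joint_vel": joint speeds; "effort": joint torques, N m; "tool_pos": TCP position; "tool_rot": TCP orientation; "contact_force": force on the tool from outside, world axes, zero at the start; "wrist_torque": the same for the moment, N m; "gripper_width": finger opening in m; "gripper_force": force on a finger pad.
Only numpy, scipy, OpenCV 4.12 (cv2) and the standard library are available. Lean on these libraries where they do the work, as an engineer would, in place of code of your own. Each camera call takes 0.05 s, during which the arm holds its last target. There are 200 camera calls.

## Task

Close up the wooden tool chest using only your fingertips: push its open drawer fully home, then swing the raised lid down until it is fully shut with its front skirt over the top of the drawer, and then push the brass bolt on the front, at the right, across into the staple on the lid as far as it will go. Only push: do not grasp, carry or lift anything or pull the drawer further out, and leave the carving tools in the chest and the things lying round it where they are. Finish with the hand clear of the chest.

Things in the scene. Friction and masses are not known exactly. Their poses are not given: they have to be found in the camera images.
- chest: wooden tool chest, 163 deep (x) x 375 wide (y) x 108 mm high when shut, fixed on the bench. Origin: on the bench under it; x points front to back (away from robot), y to its left seen from the front. Sides, back and right front stile (front face x=-88, y=-195 to -105) rise to z=96 mm. Left of the stile (y=-105 to 168): drawer below, open-fronted well with two carving tools above (floor z=58 mm)
- chest_drawer (a joint): travel of the drawer in m: 0 fully home, grows as it comes out toward the chest's -x (at most 0.09). About 2 N of friction; it stays where it is left
- drawer_face (a point): centre of the drawer's outer front face (269 wide x 37 mm high), 31 mm above the bench; faces the chest's -x; at x=-75, y=31.5 mm of the chest when home. The face is plain here; two brass knobs of 18 mm diameter stand 19 mm out of it, 90 mm to either side and 2.5 mm lower
- chest_lid (a joint): opening angle of the lid in rad: 0 shut, 1.57 upright, at most 1.75. A stiff hinge (about 0.5 N m of friction) holds it at any angle, so it must be pushed all the way down. It cannot close while the drawer is more than a few mm out: its skirt then lands on the drawer's rim at 0.04 to 0.05 rad
- lid_hinge (a point): middle of the lid's hinge line, on the chest's top back edge (x=75, y=0, z=96 mm of the chest); the line runs along the chest's y axis; the lid's free edge goes from the front up and over to the back as it opens
- lid_edge (a point): point on the lid's outer face (top when shut, back when upright), 145 mm from the hinge line, 23.5 mm short of the free edge, at y=0 of the chest. Lid board 383 wide x 170 x 12 mm: its underside lies on the hinge line, its outer face 12 mm off it. A skirt 269 wide, 54 deep, 12 mm thick hangs from the underside at the free edge, with a brass staple at its right end
- chest_bolt (a joint): travel of the barrel bolt in m: 0 withdrawn, 0.028 fully across in the staple (a fixed stop). It slides along the chest's +y (to the left seen from the front), with about 1.5 N of friction, and passes the staple only when the lid is shut
- bolt_knob (a point): on the axis of the bolt's brass knob, 10 mm in diameter, which points to the chest's -x and ends 8 mm beyond this point; 70 mm above the bench (x=-111.5 mm of the chest). Its two brass guide straps (13 mm right and 37 mm left of the withdrawn knob) and the staple stand out less: to x=-103.5 mm (straps) and -106 mm (staple, at y=-93 mm)
- carving_gouge_mid (a point): carving gouge lying in the well, 235 mm long, handle 24 mm thick; its middle. To be left there
- veining_tool_mid (a point): veining tool lying in the well, 230 mm long, handle 24 mm thick; its middle. To be left there
- cork_block_mid (a point): bystander: sanding block, 52x91x29 mm, on the bench to the right of the chest; its centre
- tape_mid (a point): bystander: roll of tape lying flat, 68 mm across and 19 mm high, on the bench to the left of the chest; its centre
- square_mid (a point): bystander: try square lying flat, 195x115x16 mm, on the bench to the left of the chest; its centre

How it is judged:
On the way, in this order (a step that is already met when the one before it is completed fails the run):
1. the drawer is pushed fully home while the lid still stands open (value of joint chest_drawer below 0.003 m and value of joint chest_lid above 1 rad), for 0.2 s.
2. the lid is swung fully shut over the closed drawer, the bolt not yet across (value of joint chest_drawer below 0.003 m and value of joint chest_lid below 0.02 rad and value of joint chest_bolt below 0.015 m), for 0.2 s.
3. the bolt is pushed fully across into the staple (value of joint chest_drawer below 0.003 m and value of joint chest_lid below 0.02 rad and value of joint chest_bolt above 0.025 m), for 0.2 s.
At the end, for the whole second after the job is handed in: the drawer is home within 3 mm, the lid shut within 0.02 rad (about 3 mm at its front edge), the bolt within 3 mm of its full 28 mm travel, and both carving tools lie in the well (all of step 3 and z of carving_gouge_mid in the frame of chest between 0.05 and 0.095 m and z of veining_tool_mid in the frame of chest between 0.05 and 0.095 m); the robot touches nothing.
It fails at once if a carving tool is lifted out of the well (z of any of carving_gouge_mid, veining_tool_mid in the frame of chest above 0.105 m).
It fails at once if the drawer is pulled further out (value of joint chest_drawer above 0.065 m).
It fails at once if a thing lying round the chest is shoved or lifted by more than 20 mm (distance of any of cork_block_mid, tape_mid, square_mid from where it was at the start of the episode above 0.02 m).
It also fails if it takes over 53 s, if anything falls off the work surface, if the arm or the gripper's body presses on something with over 40 N, if the wrist force passes 120 N, or if a joint passes its speed limit or range.

## Working session

There is one attempt and no reset: what is moved stays moved. The work goes in short steps, each a Python script; the robot and the scene stay as the last script left them, time stands still between calls to the robot, and variables do not carry over. Pictures are saved under pics/ and viewed, at most 10 in all, crops included, and the job is handed in when it is done.

```bash
mkdir -p pics; cat > h.py <<'E'
import numpy as np, cv2
from workcell import ctrl
def px2w(c,u,v,r=2):
    u0,v0=int(round(u)),int(round(v))
    d=c["depth"][max(v0-r,0):v0+r+1,max(u0-r,0):u0+r+1]; d=d[d>0]
    z=np.median(d)
    p=np.array([(u-c["cx"])/c["fx"]*z,(v-c["cy"])/c["fy"]*z,z,1])
    return (c["extrinsics"]@p)[:3]
def ray(c,u,v):
    E=c["extrinsics"]; d=E[:3,:3]@np.array([(u-c["cx"])/c["fx"],(v-c["cy"])/c["fy"],1]); return E[:3,3],d
E
python3 - <<'E'
from h import *
np.set_printoptions(precision=4,suppress=True)
for n in ["scene","top"]:
    c=ctrl.camera(n); cv2.imwrite(f"pics/{n}0.png",c["frame"][:,:,::-1])
    print(n,c["extrinsics"][:3,3])
    for q in ["drawer_face","lid_hinge","lid_edge","bolt_knob","chest","cork_block_mid","tape_mid","square_mid","carving_gouge_mid","veining_tool_mid"]:
        for r in ctrl.place_of(n,q)[:1]:
            print(q,round(r["p"],2),np.array(r["point"]),px2w(c,*r["point"]))
print(ctrl.get_obs()["t"],ctrl.grip_depth)
E
```

```text
scene [0.1131 0.9182 0.903 ]
drawer_face 0.8 [302.3 228. ] [0.4982 0.0084 0.0183]
lid_hinge 0.66 [252.5 182.1] [ 0.6684 -0.0262  0.0966]
lid_edge 0.86 [250.1 136. ] [ 0.6567 -0.0066  0.2593]
bolt_knob 0.67 [255.1 182.6] [ 0.6643 -0.0335  0.0913]
chest 0.97 [277.1 213.5] [0.5574 0.0426 0.0744]
cork_block_mid 0.57 [319.7 157.7] [ 0.5458 -0.2204  0.0968]
tape_mid 0.77 [251.2 285.3] [ 0.5329  0.2368 -0.0002]
square_mid 0.73 [185.4 263.5] [0.7207 0.2476 0.0016]
carving_gouge_mid 0.72 [282.6 204.8] [0.5595 0.005  0.0759]
veining_tool_mid 0.61 [260.6 196.3] [0.6282 0.0023 0.0799]
top [0.3852 0.0462 1.1313]
drawer_face 0.76 [295.2 246.4] [0.4958 0.0091 0.0002]
lid_hinge 0.81 [312.  169.6] [ 0.6327 -0.022   0.2588]
lid_edge 0.6 [319.2 147.9] [ 0.6785 -0.0384  0.2639]
bolt_knob 0.61 [367.  250.3] [ 0.4757 -0.1666  0.0719]
chest 0.93 [312.8 207.4] [ 0.5893 -0.0365  0.0582]
cork_block_mid 0.88 [414.  216.8] [ 0.5646 -0.3029  0.0293]
tape_mid 0.69 [201.9 238.9] [ 0.5208  0.2576 -0.001 ]
square_mid 0.82 [205.6 166.9] [ 0.7197  0.2501 -0.0007]
carving_gouge_mid 0.84 [296.5 219.4] [0.5562 0.0066 0.0754]
veining_tool_mid 0.66 [299.9 191.8] [ 0.6264 -0.0036  0.0783]
1.1 0.0187
```

View pics/top0.png

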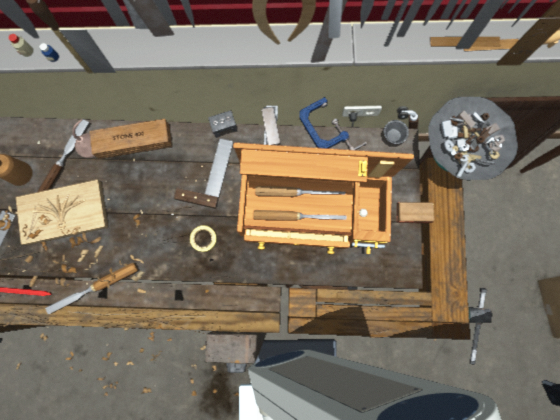

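View pics/scene0.png

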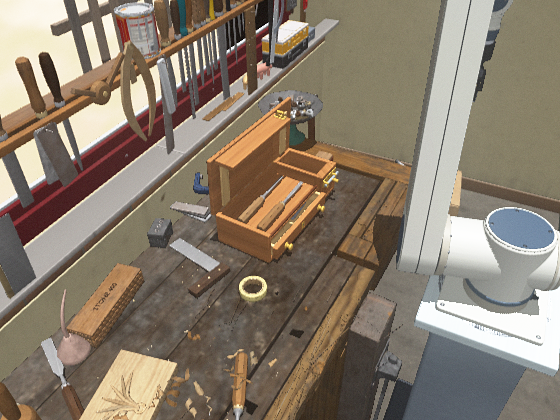

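```bash
cat > cl.py <<'E'
from h import *
np.set_printoptions(precision=4,suppress=True)
def cloud(c):
    d=c["depth"]; v,u=np.nonzero(d>0); z=d[v,u]
    P=np.c_[(u-c["cx"])/c["fx"]*z,(v-c["cy"])/c["fy"]*z,z]
    E=c["extrinsics"]; return P@E[:3,:3].T+E[:3,3]
E
python3 - <<'E'
from cl import *
P={n:cloud(ctrl.camera(n)) for n in ["top","scene"]}
fig=np.zeros((560,800,3),np.uint8)
for n,col in [("top",(0,255,0)),("scene",(0,0,255))]:
    p=P[n]; m=(p[:,2]>.089)&(p[:,2]<.102)&(p[:,0]>.42)&(p[:,0]<.72)&(abs(p[:,1]+.03)<.24); q=p[m]
    print(n,len(q),cv2.minAreaRect(q[:,:2].astype(np.float32)))
    for x,y,_ in q: cv2.circle(fig,(int(400-(y+.03)*1600),int(520-(x-.42)*1600)),1,col,-1)
    m=(p[:,2]>.15)&(p[:,0]>.5)&(p[:,0]<.75)&(abs(p[:,1]+.03)<.24)&(p[:,2]<.3); q=p[m]
    print(' lid',q.min(0),q.max(0))
    # bench things right
    m=(p[:,2]>.015)&(p[:,2]<.05)&(p[:,0]>.38)&(p[:,0]<.52)&(abs(p[:,1]+.03)<.2); q=p[m]
    print(' low front',len(q),q.min(0) if len(q) else 0)
    m=(p[:,2]>.02)&(p[:,2]<.07)&(p[:,0]>.38)&(p[:,0]<.54)&(abs(p[:,1]+.03)<.2); q=p[m]
    for x,y,z in q: cv2.circle(fig,(int(400-(y+.03)*1600),int(520-(x-.42)*1600)),0,(col[0],col[2],255) if n=="top" else (255,120,0),-1)
for x in np.arange(.45,.75,.05): cv2.putText(fig,f"{x:.2f}",(0,int(520-(x-.42)*1600)),0,.4,(255,255,255))
for y in np.arange(-.25,.2,.05): cv2.putText(fig,f"{y:.2f}",(int(400-(y+.03)*1600),555),0,.4,(255,255,255))
cv2.imwrite("pics/map.png",fig)
E
```

```text
top 1250 ((0.5921857357025146, -0.040131211280822754), (0.3753203749656677, 0.16391149163246155), 84.96305847167969)
 lid [ 0.6048 -0.2365  0.1502] [0.6936 0.1429 0.2799]
 low front 746 [ 0.4735 -0.2191  0.015 ]
scene 1323 ((0.5960221290588379, -0.04038979113101959), (0.3830740749835968, 0.17440484464168549), 84.64530944824219)
 lid [ 0.6049 -0.2388  0.15  ] [0.699  0.1456 0.2788]
 low front 784 [ 0.472  -0.2177  0.0153]
```

View pics/map.png

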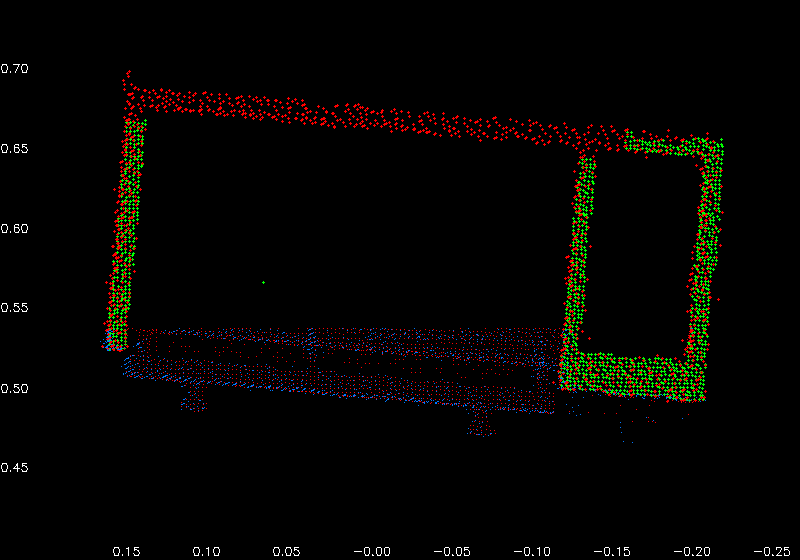

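```bash
cat > g.py <<'E'
from cl import *
from time import sleep
yaw=np.deg2rad(-5.04); cy,sy=np.cos(yaw),np.sin(yaw)
R=np.array([[cy,-sy,0],[sy,cy,0],[0,0,1]]); O=np.array([.5993,-.0332,0])
W=lambda *p: O+R@np.array(p)
C=lambda p:(np.asarray(p)-O)@R
def rot(tilt=0,s=1):  # tilt deg: tip leans to chest +x
    a=np.deg2rad(tilt); z=np.array([np.sin(a),0,-np.cos(a)]); y=np.array([0,s,0.])
    return R@np.c_[np.cross(y,z),y,z]
def st(m):
    o=ctrl.get_obs(); print(m,round(o["t"],2),C(o["tool_pos"]),o["contact_force"],flush=True)
E
python3 - <<'E'
from g import *
P=C(np.vstack([cloud(ctrl.camera(n)) for n in ["top","scene"]]))
m=(P[:,2]>.15)&(P[:,2]<.3)&(abs(P[:,0]-.05)<.12)&(P[:,1]>-.1)&(P[:,1]<.15)
q=P[m]
for a in np.arange(.15,.28,.015):
    s=q[(q[:,2]>=a)&(q[:,2]<a+.015)]
    if len(s): print(round(a,3),len(s),np.percentile(s[:,0],[2,20,50,80,98]))
m=(P[:,2]>.02)&(P[:,2]<.05)&(P[:,0]<-.07)&(P[:,0]>-.16)&(abs(P[:,1]-.03)<.06);print("face",np.percentile(P[m][:,0],[2,10,50,90]))
q0=ctrl.get_obs()["qpos"]
for s in (1,-1):
    for nm,p,t in [("dr",(-.17,.03,.15),20),("dr2",(-.08,.03,.033),20),("lid",(.12,0,.22),0),("lidup",(.12,0,.33),0),("sh",(-.04,0,.1),0),("bolt",(-.12,-.18,.055),0)]:
        print(s,nm,ctrl.inverse_kinematics(W(*p),rot(t,s)))
E
```

```text
0.15 229 [0.0654 0.0706 0.072  0.0733 0.0749]
0.165 248 [0.065  0.0701 0.0718 0.0729 0.0745]
0.18 96 [0.0639 0.0657 0.0701 0.0718 0.0731]
0.195 49 [0.063  0.0643 0.0652 0.0668 0.0703]
0.21 29 [0.062  0.0635 0.0645 0.0661 0.0712]
0.225 8 [0.063  0.0642 0.0659 0.0675 0.0706]
0.24 282 [0.0131 0.0145 0.0151 0.0162 0.0494]
0.255 5038 [0.0149 0.027  0.0474 0.0677 0.0781]
0.27 61 [0.0315 0.0355 0.0421 0.0488 0.0523]
face [-0.1051 -0.1044 -0.1007 -0.0781]
1 dr [-0.1924 -0.1139 -0.6714  0.666   0.0356 -0.0981]
1 dr2 [-0.1696  0.19   -0.7186  0.3142  0.0279 -0.0768]
1 lid [-0.1771  0.5709  0.4897  1.4896  0.     -0.0892]
1 lidup [-0.1771  0.6085  0.838   1.8003  0.     -0.0892]
1 sh [-0.2028  0.3454 -0.199   1.0264  0.     -0.1148]
1 bolt [-0.5765  0.3042 -0.3948  0.8717  0.     -0.4886]
-1 dr [-0.1924 -0.1139 -0.6714  0.666   0.0356  3.0435]
-1 dr2 [-0.1696  0.19   -0.7186  0.3142  0.0279  3.0648]
-1 lid [-0.1771  0.5709  0.4897  1.4896  0.      3.0524]
-1 lidup [-0.1771  0.6085  0.838   1.8003  0.      3.0524]
-1 sh [-0.2028  0.3454 -0.199   1.0264  0.      3.0268]
-1 bolt [-0.5765  0.3042 -0.3948  0.8717  0.      2.653 ]
```

```bash
python3 - <<'E'
from g import *
ctrl.grasp(20)
r=rot(20)
ctrl.goto(W(-.19,.03,.15),r); st("above")
ctrl.servo_line(W(-.16,.03,.031),.15); st("front")
hit=ctrl.servo_line(W(-.065,.03,.031),.05,until_force=18); st(f"push {hit}")
ctrl.wait(.3)
ctrl.servo_line(W(-.17,.03,.06),.15); st("back")
ctrl.servo_line(W(-.17,.03,.3),.3)
c=ctrl.camera("top"); cv2.imwrite("pics/top1.png",cv2.resize(c["frame"][120:280,200:440,::-1],None,fx=3,fy=3))
P=C(np.vstack([cloud(c),cloud(ctrl.camera("scene"))]))
m=(P[:,2]>.02)&(P[:,2]<.05)&(P[:,0]<-.05)&(P[:,0]>-.16)&(abs(P[:,1]-.03)<.06);print("face",np.percentile(P[m][:,0],[2,10,50,90]))
for h in ctrl.place_of("top","bolt_knob")[:2]: print(h["p"],C(px2w(c,*h["point"])))
E
```

```text
above 4.1 [-0.1895  0.0295  0.1502] [ 0.7863 -0.0896  0.991 ]
front 5.07 [-0.1597  0.0298  0.0314] [-0.0719  0.604  -0.2223]
push True 6.47 [-0.0836  0.0301  0.0297] [-1.2487 -0.7714  0.2906]
back 7.53 [-0.169   0.0299  0.0604] [ 0.2774 -0.977   0.2167]
face [-0.0773 -0.0763 -0.0754 -0.0738]
0.67 [-0.1101 -0.1613  0.0025]
0.38 [0.0301 0.0144 0.2585]
```

View pics/top1.png

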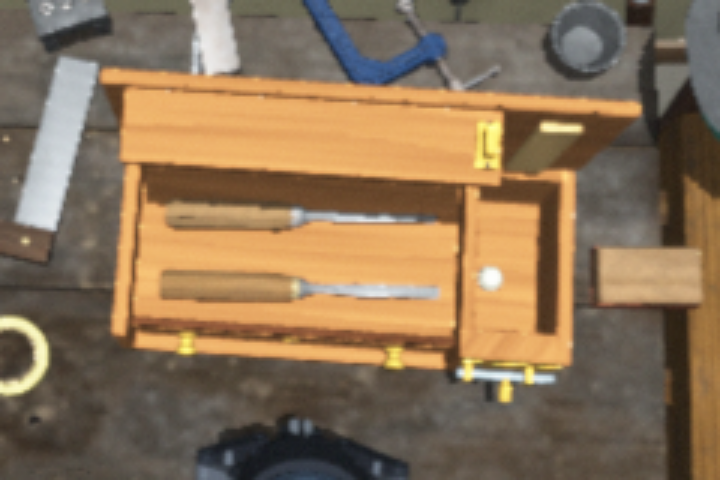

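```bash
python3 - <<'E'
from g import *
r=rot(0)
ctrl.servo_line(W(-.15,0,.36),.3)
ctrl.goto(W(0,0,.36),r); st("over")
ctrl.servo_line(W(.125,0,.335),.25)
ctrl.servo_line(W(.125,0,.225),.2); st("behind")
hit=ctrl.servo_line(W(.07,0,.225),.05,until_force=4); st(f"touch {hit}")
c=ctrl.camera("scene"); cv2.imwrite("pics/sc1.png",cv2.resize(c["frame"][20:300,120:420,::-1],None,fx=2,fy=2))
E
```

```text
over 9.73 [-0.0002  0.0005  0.3584] [-0.3823 -0.7636  0.7814]
behind 11.09 [0.1247 0.     0.2278] [-0.2457 -0.8005  1.629 ]
touch True 11.89 [0.0832 0.0001 0.2251] [ 0.1459 -0.4266  0.1777]
```

View pics/sc1.png

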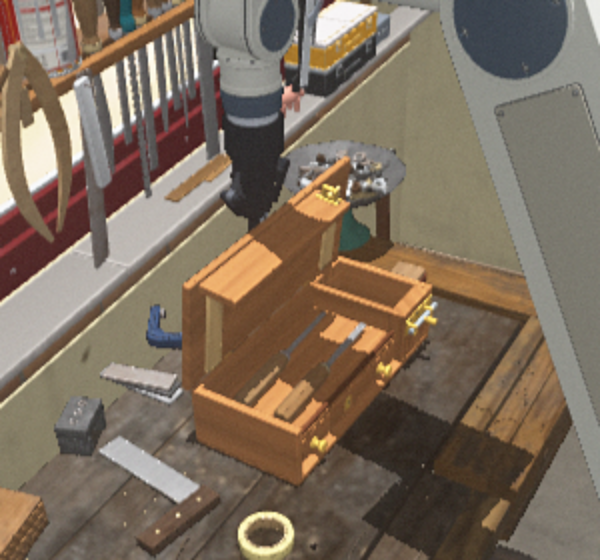

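```bash
python3 - <<'E'
from g import *
rr=.132
for th in [1.35,1.15,.95,.75,.55,.38,.22,.1]:
    x=.075-rr*np.cos(th)+.012*np.sin(th)+.005*np.sin(th); z=.096+rr*np.sin(th)+.012*np.cos(th)
    ctrl.servo_line(W(x,0,z),.07); st(round(th,2))
hit=ctrl.servo_line(W(.075-rr,0,.095),.04,until_force=25); st(f"shut {hit}")
ctrl.wait(.3)
ctrl.servo_line(W(.075-rr,0,.2),.2); st("up")
ctrl.servo_line(W(-.06,.0,.3),.3)
c=ctrl.camera("scene"); cv2.imwrite("pics/sc2.png",cv2.resize(c["frame"][100:300,160:420,::-1],None,fx=2.5,fy=2.5))
P=C(cloud(c)); m=(abs(P[:,2]-.11)<.03)&(abs(P[:,0]+.01)<.07)&(abs(P[:,1])<.17); q=P[m]
print(np.polyfit(q[:,0],q[:,2],1),np.median(q[:,2]))
E
```

```text
1.35 12.4 [ 0.0625 -0.      0.2275] [ 0.7158  0.3685 -0.0014]
1.15 12.93 [ 0.0365 -0.      0.2214] [-0.0253  0.255  -0.0771]
0.95 13.47 [ 0.0121 -0.      0.2105] [ 1.0005 -0.2736  0.267 ]
0.75 14.0 [-0.0099 -0.      0.1949] [-0.6068  0.4022  0.5377]
0.55 14.53 [-0.0285 -0.      0.1754] [-0.0438 -0.324   0.0609]
0.38 15.01 [-0.0412 -0.      0.1562] [-0.4042  0.214   0.1307]
0.22 15.47 [-0.0502 -0.      0.1365] [-0.7798  1.2788 -0.2054]
0.1 15.85 [-0.0548  0.      0.121 ] [0.3724 0.1336 0.31  ]
shut True 16.3 [-0.0555 -0.0001  0.1079] [-4.3131  0.4221 12.7341]
up 17.22 [-0.0574  0.      0.1987] [ 0.3693  0.52   -0.5985]
[0.001  0.1087] 0.10873990324364508
```

View pics/sc2.png

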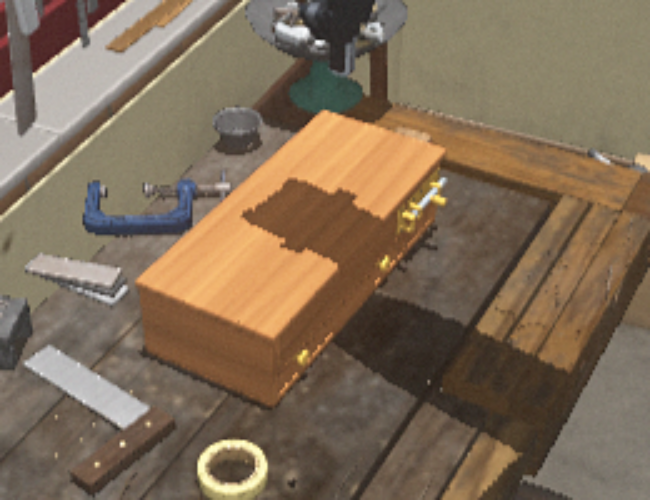

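```bash
python3 - <<'E'
from g import *
r=rot(0)
ctrl.servo_line(W(-.15,-.1,.25),.3)
ctrl.goto(W(-.121,-.195,.16),r); st("above")
ctrl.servo_line(W(-.121,-.195,.057),.12); st("down")
hit=ctrl.servo_line(W(-.121,-.105,.057),.04,until_force=15); st(f"push {hit}")
ctrl.wait(.3)
c=ctrl.camera("scene"); cv2.imwrite("pics/sc3.png",cv2.resize(c["frame"][130:230,270:400,::-1],None,fx=5,fy=5))
E
```

```text
above 18.98 [-0.1207 -0.1943  0.16  ] [-0.4127  0.9417 -0.0138]
down 19.98 [-0.1205 -0.1951  0.0578] [ 0.153   0.2227 -0.206 ]
push True 21.36 [-0.121  -0.1406  0.0571] [-1.8799 -9.2529  0.4915]
```

View pics/sc3.png

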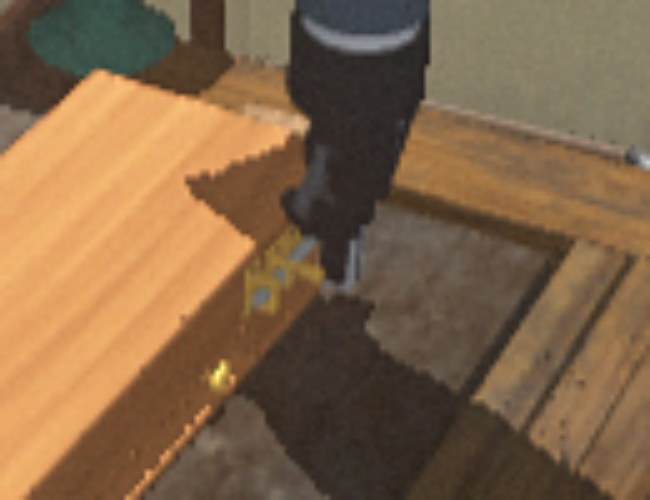

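```bash
python3 - <<'E'
from g import *
hit=ctrl.servo_line(W(-.121,-.115,.057),.03,until_force=20); st(f"push2 {hit}")
ctrl.wait(.3)
ctrl.servo_line(W(-.125,-.19,.057),.12)
ctrl.servo_line(W(-.15,-.19,.3),.3)
ctrl.goto(W(-.25,.1,.3),rot(0)); st("clear")
c=ctrl.camera("top"); a=cv2.resize(c["frame"][200:270,320:430,::-1],None,fx=5,fy=5,interpolation=cv2.INTER_NEAREST); cv2.imwrite("pics/top3.png",a)
for h in ctrl.place_of("top","bolt_knob")[:2]: print(h["p"],h["point"],C(px2w(c,*h["point"])))
P=C(cloud(ctrl.camera("scene"))); m=(P[:,2]>.06)&(P[:,2]<.08)&(P[:,0]<-.109)&(P[:,0]>-.125)&(P[:,1]<-.08)&(P[:,1]>-.2);print(P[m])
E
```

```text
push2 True 22.06 [-0.121  -0.1407  0.0572] [-2.3251 -8.7181  0.8171]
clear 25.07 [-0.2495  0.0996  0.2996] [0.8015 0.6482 0.7049]
0.6 [357.4, 251.9] [-0.1102 -0.132   0.002 ]
[[-0.1097 -0.1238  0.0734]
 [-0.1136 -0.122   0.0761]
 [-0.1174 -0.1204  0.0785]
 [-0.1188 -0.1242  0.0766]
 [-0.1114 -0.1204  0.0727]
 [-0.1147 -0.12    0.0742]
 [-0.1171 -0.1216  0.0741]
 [-0.1197 -0.1226  0.0744]
 [-0.1103 -0.1165  0.0712]
 [-0.1107 -0.1226  0.0674]
 [-0.1164 -0.1167  0.0734]
 [-0.1175 -0.1211  0.071 ]
 [-0.1198 -0.1231  0.0706]]
```

View pics/top3.png

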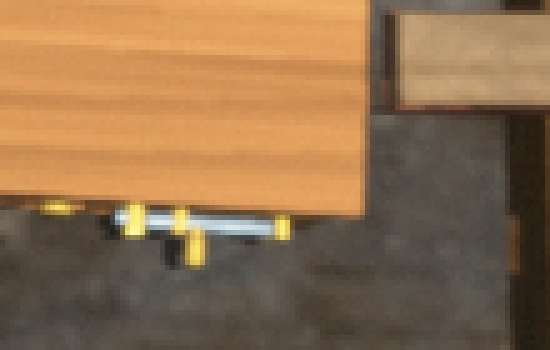

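```bash
python3 -c "
from workcell import ctrl
print(ctrl.sign_off())"
```

```text
the job is handed in; nothing more can be done
None
```

The job is handed in, with no verdict returned. The drawer is home, the lid shut and the bolt across in the staple up to a firm stop. The hand finished clear of the chest at about 25 s of the allowed 53 s.

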